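Close a prism length gauge on its specimen

TASK

Get the prism length gauge ready for a reading: swing the red transport latch well out to the side, close to its stop, then push the orange slide grip along until the mortar prism is hard up against the far anvil and the gauge pin is pressed fully home, and let go with the slide still touching the prism. The anvil has been moved since last time, so feel for the final stop (the slide gets heavier first at the prism and again at the pin), stop there without forcing it, never touch the prism itself with the robot, and leave the spare prism, the concrete cores and the brush where they are.

Things in the scene. Friction and masses are not known exactly. Their poses are not given: they have to be found in the camera images.
- frame: Gauge base, grey plate 130 x 440 x 16 mm; origin on the table, plate y -205 to +235 mm; +y is the slide's travel. Prism bed 30 mm high along x = 0, y -30 to +165, between aluminium guides (inner faces x = +-24 mm, tops 48 mm high). A blue anvil, 85 mm tall, is clamped on the +y half: its pin face starts somewhere between y = +135 and +165 mm, exact place not measured.
- carriage (a joint): The slide, m: 0 at its near end, grows along the frame's +y, mechanical travel 0 to 0.125 (it meets the anvil through the prism before that). It slides with about 2.5 N of friction and stays where it is left. Starts at 0 to 0.02; with the latch in place it is blocked at about 0.04.
- grip (a point): Point on the slide's orange upright grip, 130 mm above the table, 17 mm below its top (top at 147 mm). The grip is a bar 22 mm thick along the travel (frame y) and 40 mm wide across it (frame x), standing free above a blue saddle whose top is 42 mm above the table.
- ram: Centre of the slide's round steel pusher face (36 mm across), 60 mm ahead (+y) of the grip and 50 mm above the table; it faces the prism. Origin at that face's centre, y along the travel.
- latch (a joint): The red transport latch lever, rad: 0 when it lies alongside the bed, pointing back (frame -y) and propping the slide's blue side wing; grows as it swings out sideways to the frame's -x side (clockwise seen from above), stop at 1.2. Hinge axis vertical through frame point x = -57, y = +15 mm. Stays where it is left.
- latch_knob (a point): Centre line of the latch's upright round red knob, 20 mm diameter, 98 mm from the hinge axis; the point is 127 mm above the table, 5 mm below the knob's top (132 mm). The knob stands free down to the lever's top face at 94 mm; the lever is a flat bar 14 mm wide, 83 to 94 mm high, ending 112 mm from the axis. The wing it props is 83 to 95 mm high.
- pin (a joint): Gauge pin in the anvil, m: 0 is its starting, protruding place, 0.008 is pressed fully home (hard stop). Held by about 3 N of friction, stays where it is left. An orange tab on top of the anvil moves with it.
- prism: The mortar specimen on the bed, pale grey bar 40 x 160 x 40 mm (x, y, z), about 0.57 kg, long axis y along the travel; origin at the centre of its underside, bed height 30 mm above the table. It starts clear of both the pusher and the pin.
- spare_prism: Second prism of the same size lying beside the gauge; leave alone. Origin at the centre of its underside.
- core_a: Concrete core standing on end by the gauge, 60 mm diameter, 100 mm tall; leave alone. Origin under its centre.
- core_b: Concrete core standing on end, 60 mm diameter, 120 mm tall; leave alone. Origin under its centre.
- brush: Hand brush lying on the table; leave alone. Origin under its middle.
There are look-alikes about, which are no part of the job. Leave any pink or turquoise look-alike of the prism alone.

How it is judged:
By the outcome, as a careful person would: the job done as asked, in the order asked, and still so for the second after the job is handed in, with the robot touching nothing.
It also fails if it takes over 38 s, if anything falls off the work surface, if the arm or the gripper's body presses on something with over 40 N, if the wrist force passes 120 N, or if a joint passes its speed limit or range.

ROBOT

A 7-joint arm with a two-finger parallel gripper is mounted at the origin on the work surface. World frame = base frame: x ahead of the robot, y to its left, z up, the work surface at z = 0. Lengths are in m, angles in rad, forces in N, time in s.
With the tool pointing down it reaches from about 0.35 to 0.9 m from the base axis. Payload 8.1 kg.
Tool frame: the origin (TCP) lies midway between the tips of the shut fingers; the grasp point (between the pads) lies 19 mm behind it; z points along the fingers, y is the direction in which the jaws open and shut (so a half turn about z gives the same grasp; the last joint's range is limited). The gripper opens to 92 mm and grips with 3 to 60 N. Pads are 19 mm wide; open, the fingers measure 130 mm over their backs; the gripper's body (75 mm by 190 mm) begins 47 mm behind the grasp point.
Start: joints at [1.173, 0.434, 0.025, 1.573, -0.012, 1.134, -0.075], TCP at [0.182, -0.598, 0.227] pointing down, gripper open.
Joint ranges: [-2.62, 2.62], [-0.44, 2.09], [-1.27, 1.32], [0.08, 2.57], [-1.32, 4.46], [0.12, 2], [-2.74, 2.74]. Speed limits (rad/s): [2.22, 2.22, 3.01, 3.01, 3.14, 3.14, 3.14].

INTERFACE

Orientations are given as a 3x3 rotation matrix whose columns are the frame's x, y, z axes.
In Python, from bench import env gives the robot as it stands.
- The arm moves only by the tool step_arm, never from a script. Its argument "commands" is text: rows parted by semicolons, each of 7 numbers parted by spaces: the shift along the world's x, y, z in m, then the turn, a rotation vector about the world's x, y, z in rad, then the finger opening in m, from 0 to 0.0918. In form: dx dy dz wx wy wz fingers; .... A call has 1 to 8 rows; each row shifts and turns the pose as measured when the row begins; what a row does not reach is not made up. A row lasts 1/12 s, in which the tool goes at most 41.7 mm and 7.16 degrees, less where a joint would pass 70% of its speed; a pose out of reach is approached as far as the arm can. A call is refused whole if a number of a shift passes 0.0417 or a number of a turn 0.125, either way. A call with a gripper value outside its range is refused whole. The fingers move at their own pace and stop on an object; the grip force is fixed at half the most. Time passes only in rows, so rows that do not move let the fingers close. It gives the time, the measured TCP pose, the force and the opening at its end, in the units of the state.
- env.read_state(): the state, without advancing time (a new reading comes with each control period).
- env.read_camera(name): name is "scene" or "top" or "wrist"; returns a dict with "image" (384x512x3 uint8, red, green, blue), "fov_y" (degrees; the focal length in pixels is half the picture's height over the tangent of half this angle, whatever the lens; pixels are square), "cx", "cy" (the principal point, pixels), "R" (3x3) and "t" (3): a world point X has camera coordinates R X + t. Camera axes: x right, y down, z forward; pixel columns grow to the right and rows downward; lengths in m; the calibration is good to about 2 mm. A picture is of the moment at which its call begins. There is no depth.
- env.sign_off(): hands the job in, once; it reports no verdict.
The state is a dict: "clock": time; "joint_positions": joint angles; "dq": joint speeds; "effort": joint torques, N m; "eef_pos": TCP position; "ee_rot": TCP orientation; "ft_force": force on the tool from outside, world axes, zero at the start; "ft_torque": the same for the moment, N m; "gripper_width": opening from 0.0 (shut) to 1.0 (fully open).
Only numpy, scipy, OpenCV 4.12 (cv2) and the standard library are available. Lean on these libraries where they do the work, as an engineer would, in place of code of your own. Each camera call takes 0.05 s, during which the arm holds its last target. There are 200 camera calls.

## Working session

There is one attempt and no reset: what is moved stays moved. The work goes in short steps, Python scripts to look and compute and a tool call to move; the robot and the scene stay as the last step left them, time stands still between calls to the robot, and variables do not carry over. Pictures are saved under pics/ and viewed, about 8 in all and at most 12, crops included, and the job is handed in when it is done.

Besides the shell and the picture viewer there is one more tool, called as a command line: name --argument value ..., lists and objects as JSON in quotes. step_arm: Moves the arm, as the interface text tells. Its arguments: {"type":"object","properties":{"commands":{"type":"string"}},"required":["commands"]}

```bash
mkdir -p pics; cat > h.py <<'E'
import numpy as np, cv2
from bench import env
def cam(n,f=None):
    c=env.read_camera(n); c['R']=np.array(c['R']);c['t']=np.array(c['t']); 
    c['f']=192/np.tan(np.radians(c['fov_y'])/2)
    if f: cv2.imwrite('pics/'+f,c['image'][:,:,::-1])
    return c
def ray(c,u,v,z):
    d=c['R'].T@np.array([(u-c['cx'])/c['f'],(v-c['cy'])/c['f'],1]); o=-c['R'].T@c['t']
    return o+d*(z-o[2])/d[2]
def proj(c,X):
    p=c['R']@np.array(X)+c['t']; return p[:2]/p[2]*c['f']+[c['cx'],c['cy']]
E
python3 - <<'E'
from h import *
import pickle
a=cam('top');b=cam('scene')
pickle.dump((a,b),open('c.pkl','wb'))
cv2.imwrite('pics/top.png',cv2.resize(a['image'][:,:,::-1],(800,600),interpolation=cv2.INTER_CUBIC))
cv2.imwrite('pics/scene.png',cv2.resize(b['image'][:,:,::-1],(800,600),interpolation=cv2.INTER_CUBIC))
s=env.read_state();print(s)
for c in(a,b):print(c['f'],c['cx'],c['cy'],-c['R'].T@c['t'],c['R'])
E
```

```text
{'clock': 0.1, 'joint_positions': array([ 1.17340784,  0.43513853,  0.02493904,  1.57399369, -0.01158347,
        1.13400433, -0.07511456]), 'dq': array([-0.00169205, -0.00132484,  0.00232477, -0.00462855,  0.00023714,
        0.00170487,  0.00141202]), 'effort': array([ 4.80961200e-03, -6.69123101e+01,  9.89044569e-01, -3.15141320e+01,
       -6.03689393e-02,  3.74763238e-02,  9.27190877e-05]), 'eef_pos': array([ 0.18141721, -0.59761523,  0.22603703]), 'ee_rot': array([[ 9.56876800e-01,  2.90493566e-01, -5.27000237e-04],
       [ 2.90494016e-01, -9.56875931e-01,  1.29630021e-03],
       [-1.27706972e-04, -1.39349001e-03, -9.99999021e-01]]), 'ft_force': array([ 0.01270141, -1.19898395, -0.21020692]), 'ft_torque': array([-0.01911924, -0.00706854, -0.0629531 ]), 'gripper_width': 0.9995206252075112}
399.8243276939905 261.4129451405585 197.50384580282022 [ 0.44143623 -0.01289883  1.1345457 ] [[ 0.00542382 -0.99996575  0.0062521 ]
 [-0.9936519  -0.00609192 -0.11233339]
 [ 0.11236763 -0.00560313 -0.9936509 ]]
396.222834304638 252.57278065907917 191.84150290489836 [1.08937326 0.0511579  1.04088313] [[-0.1579036   0.98741232  0.0091302 ]
 [ 0.8628285   0.14246523 -0.48500581]
 [-0.48020145 -0.06870636 -0.87446327]]
```

View pics/top.png

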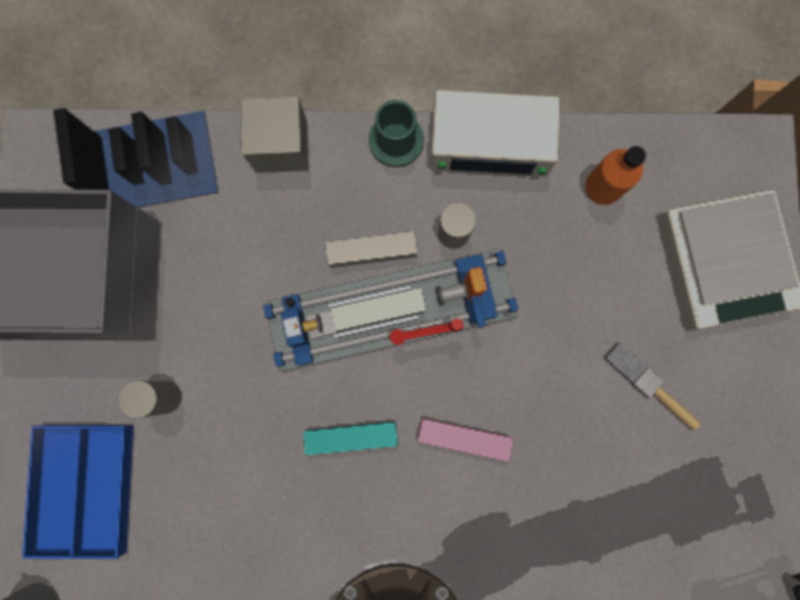

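View pics/scene.png

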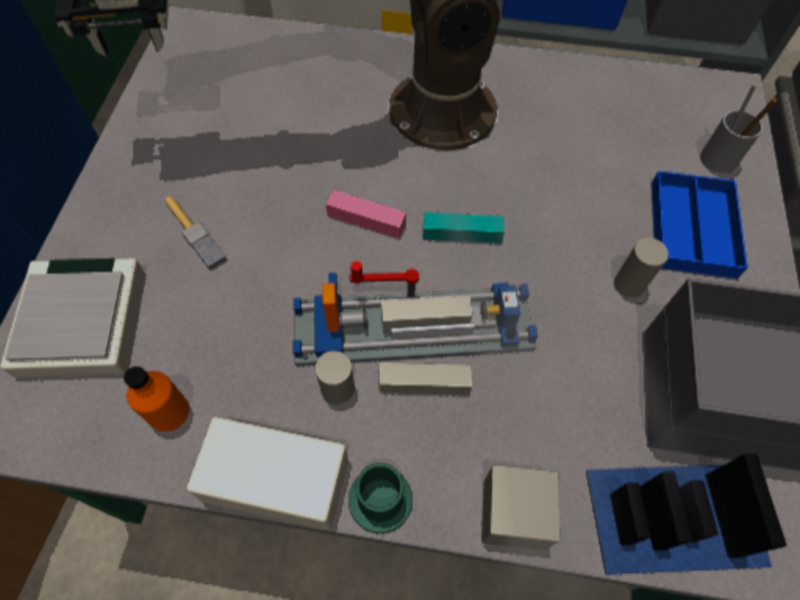

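Candidates: the cream bar inside the gauge at top (375,310) is the prism. The cream bar at (371,248) is the spare, and the turquoise and pink bars are look-alikes. The gauge's +y end (anvil) is at left (292,325). The orange grip is at (477,281). The red latch has its hinge at (397,337) and its knob at (457,324), on the robot side.

```bash
python3 - <<'E'
from h import *
import pickle
a,b=pickle.load(open('c.pkl','rb'))
im=a['image'][:,:,::-1]
cr=im[150:245,162:340]; cv2.imwrite('pics/crop.png',cv2.resize(cr,None,fx=4.4,fy=4.4,interpolation=cv2.INTER_CUBIC))
for n,c in(('top',a),('scene',b)):
    hsv=cv2.cvtColor(c['image'],cv2.COLOR_RGB2HSV); 
    for nm,lo,hi in(('red',(0,150,60),(6,255,255)),('red2',(174,150,60),(180,255,255)),('or',(8,150,100),(20,255,255))):
        m=cv2.inRange(hsv,lo,hi); k,l,st,ce=cv2.connectedComponentsWithStats(m)
        for i in range(1,k):
            if st[i,4]>15: print(n,nm,st[i],ce[i])
# plate corners
k=.64
for u,v in((264,300),(505,250),(518,318),(278,370)): print(ray(a,u*k,v*k,.016))
print('knob',ray(a,457*k,324*k,.132),ray(b,357*k,266*k,.132),'hinge',ray(a,397*k,337*k,.094),'grip',ray(a,477*k,281*k,.147))
E
```

```text
top red [250 205  46  15 242] [271.28099174 211.88842975]
top or [385  96  26  25 397] [395.91687657 109.58186398]
top or [300 172  11  16 127] [304.87401575 179.33858268]
scene red [224 167  44  14 299] [243.57190635 175.76588629]
scene or [206 182   9  14 116] [210.  188.5]
scene or [312 195   8   5  32] [315.53125 197.21875]
scene or [ 81 238  29  28 492] [ 96.14227642 252.47764228]
[0.58192762 0.24120335 0.016     ]
[ 0.67651319 -0.19462026  0.016     ]
[ 0.55210132 -0.21656512  0.016     ]
[0.45653038 0.21238434 0.016     ]
knob [ 0.53031671 -0.09690523  0.132     ] [ 0.53494558 -0.09505796  0.132     ] hinge [5.11331914e-01 8.07085399e-05 9.40000000e-02] grip [ 0.59822503 -0.12789174  0.147     ]
```

View pics/crop.png

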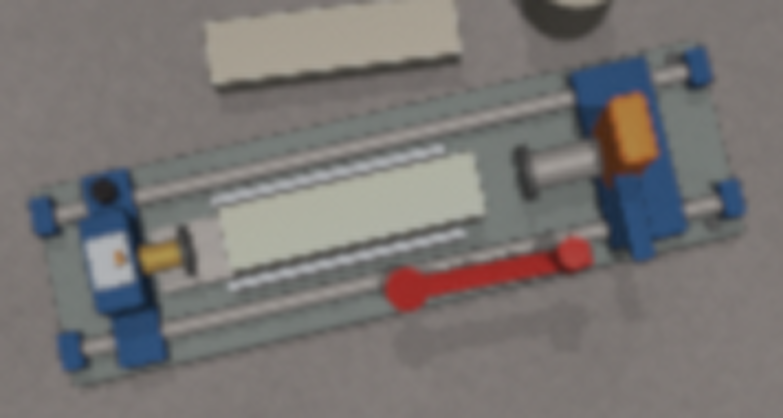

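The crop confirms the gauge. The plate fit gives an origin of about (0.570,-0.004), with +y at 12.4° from world y. The predicted hinge (0.511,-0.0015) and knob (0.532,-0.096) match their measured positions, and the grip comes out at frame (0,-127). I'm moving above the knob now, turning the jaws across the lever.

step_arm --commands "0.023 0.033 0 0 0 0.12 0.05;0.023 0.033 0 0 0 0.12 0.05;0.023 0.033 0 0 0 0.12 0.05;0.023 0.033 0 0 0 0.12 0.05;0.023 0.033 0 0 0 0.12 0.05;0.023 0.033 0 0 0 0.12 0.05;0.023 0.033 0 0 0 0.12 0.05;0.023 0.033 0 0 0 0.12 0.05"

```text
clock: 0.77
eef_pos: [0.3597, -0.3293, 0.2225]
ee_rot: [[0.292, 0.956, -0.006], [0.956, -0.292, -0.005], [-0.007, -0.004, -1.0]]
ft_force: [1.2, -0.5, 0.7]
gripper_width: 0.548
```

step_arm --commands "0.025 0.034 0 0 0 0.085 0.05;0.025 0.034 0 0 0 0.085 0.05;0.025 0.034 0 0 0 0.085 0.05;0.025 0.034 -0.01 0 0 0.085 0.05;0.025 0.034 -0.01 0 0 0.085 0.05;0.025 0.034 -0.01 0 0 0.085 0.05;0.015 0.02 -0.01 0 0 0.03 0.05;0 0 0 0 0 0 0.05"

```text
clock: 1.43
eef_pos: [0.5226, -0.0986, 0.184]
ee_rot: [[-0.285, 0.959, 0.002], [0.959, 0.285, -0.004], [-0.005, 0.0, -1.0]]
ft_force: [0.4, 0.7, 0.4]
gripper_width: 0.546
```

```bash
python3 - <<'E'
from h import *
c=cam('wrist','w1.png'); s=env.read_state()
print(s['eef_pos'],s['ee_rot'],s['joint_positions'])
print(proj(c,(.532,-.096,.132)), proj(c,(.598,-.128,.147)))
E
```

```text
[ 0.52165847 -0.10050473  0.18449849] [[-2.82582503e-01  9.59242175e-01  1.25661873e-03]
 [ 9.59226855e-01  2.82585105e-01 -5.43137809e-03]
 [-5.56510867e-03 -3.29429987e-04 -9.99984460e-01]] [ 0.48479846  0.37777737 -0.52324588  1.82556741  0.22798243  0.99572625
  0.15380226]
[270.37099699 212.11160759] [350.133347   288.02594933]
```

View pics/w1.png

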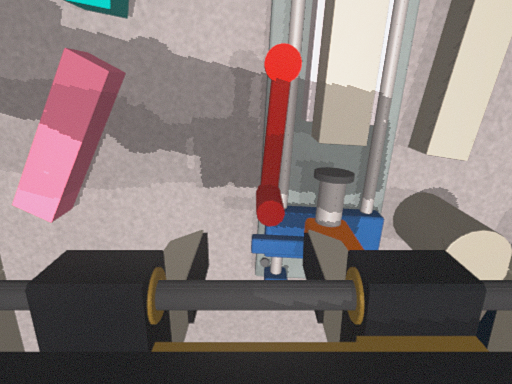

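The wrist view shows the knob top at about (270,212), right at the predicted pixel and between the open fingers. I'm centring and descending.

step_arm --commands "0.01 0.005 -0.01 0 0 0 0.05;0 0 -0.025 0 0 0 0.05;0 0 -0.025 0 0 0 0.05;0 0 -0.012 0 0 0 0.05;0 0 0 0 0 0 0.05"

```text
clock: 1.9
eef_pos: [0.5303, -0.1009, 0.111]
ee_rot: [[-0.275, 0.961, 0.001], [0.961, 0.275, -0.009], [-0.009, -0.001, -1.0]]
ft_force: [-0.3, 0.1, -0.0]
gripper_width: 0.543
```

step_arm --commands "0.002 0.005 -0.005 0 0 0 0.04;0 0 0 0 0 0 0.01;0 0 0 0 0 0 0.01;0 0 0 0 0 0 0.01;0 0 0 0 0 0 0.01"

```text
clock: 2.32
eef_pos: [0.5322, -0.0991, 0.1083]
ee_rot: [[-0.269, 0.963, 0.002], [0.963, 0.269, -0.012], [-0.012, -0.001, -1.0]]
ft_force: [1.3, -0.5, -0.8]
gripper_width: 0.23
```

step_arm --commands "-0.0145 -0.002 0 0 0 -0.1 0.01;-0.0147 0 0 0 0 -0.1 0.01;-0.0145 0.0023 0 0 0 -0.1 0.01;-0.014 0.0045 0 0 0 -0.1 0.01"

```text
clock: 2.65
eef_pos: [0.4788, -0.0958, 0.1086]
ee_rot: [[0.144, 0.99, 0.008], [0.99, -0.144, -0.012], [-0.01, 0.009, -1.0]]
ft_force: [5.5, -0.8, -12.9]
gripper_width: 0.212
```

step_arm --commands "-0.0145 0.0065 0 0 0 -0.1 0.01;-0.013 0.008 0 0 0 -0.1 0.01;-0.012 0.0095 0 0 0 -0.1 0.01;-0.006 0.006 0 0 0 -0.06 0.01"

```text
clock: 2.98
eef_pos: [0.434, -0.0657, 0.1086]
ee_rot: [[0.507, 0.862, 0.011], [0.862, -0.507, -0.013], [-0.005, 0.016, -1.0]]
ft_force: [7.5, 1.0, -16.6]
gripper_width: 0.207
```

step_arm --commands "-0.0035 0.004 0 0 0 -0.04 0.01;0 0 0 0 0 0 0.01"

```text
clock: 3.15
eef_pos: [0.43, -0.0606, 0.1085]
ee_rot: [[0.547, 0.837, 0.012], [0.837, -0.546, -0.013], [-0.004, 0.017, -1.0]]
ft_force: [3.6, -0.5, -12.9]
gripper_width: 0.207
```

step_arm --commands "0 0 0 0 0 0 0.05;0 0 0 0 0 0 0.05;0 0 0 0 0 0 0.05;0 0 0.03 0 0 0 0.05;0 0 0.035 0 0 0 0.05;0 0 0.035 0 0 0.12 0.02;0 0 0.01 0 0 0.12 0;0 0 0 0 0 0.12 0"

```text
clock: 3.82
eef_pos: [0.4303, -0.0605, 0.2258]
ee_rot: [[0.203, 0.979, 0.017], [0.979, -0.203, -0.01], [-0.006, 0.019, -1.0]]
ft_force: [0.0, 0.1, 0.4]
gripper_width: 0.376
```

```bash
python3 - <<'E'
from h import *
c=cam('top'); s=env.read_state(); print(s['eef_pos'],s['ft_force'])
cr=c['image'][150:245,162:340,::-1]; cv2.imwrite('pics/crop2.png',cv2.resize(cr,None,fx=4.4,fy=4.4,interpolation=cv2.INTER_CUBIC))
b=cam('scene'); cr=b['image'][140:250,170:360,::-1]; cv2.imwrite('pics/crop3.png',cv2.resize(cr,None,fx=4.2,fy=4.2,interpolation=cv2.INTER_CUBIC))
g=lambda u,v,z:ray(c,162+u/4.4,150+v/4.4,z)
O=np.array([.57,-.0045]);fx=np.array([.977,.2145]);fy=np.array([-.2145,.977])
F=lambda p:((p[:2]-O)@fx*1000,(p[:2]-O)@fy*1000)
print('prism near/far end',F(g(478,183,.07)),F(g(225,237,.07)),'pin',F(g(188,250,.05)),'grip top',F(g(632,128,.147)),'ram',F(g(522,172,.05)))
E
```

```text
[ 0.43047113 -0.06060454  0.22545236] [1.48471495 0.35360122 0.21121408]
prism near/far end (np.float64(-0.6177466147869056), np.float64(-39.88050155767712)) (np.float64(-0.9084332931314968), np.float64(117.49387238767594)) pin (np.float64(-1.6838036973773516), np.float64(143.2810851181925)) grip top (np.float64(2.770869482983098), np.float64(-127.8996027854134)) ram (np.float64(2.8023259768634894), np.float64(-69.23742673001001))
```

View pics/crop3.png

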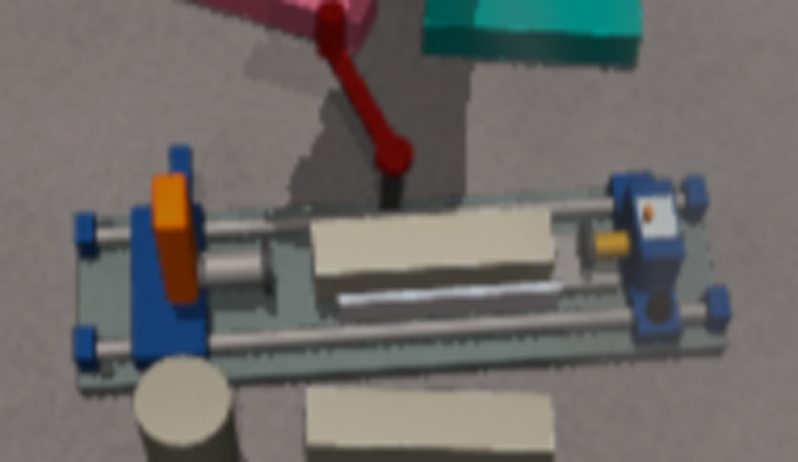

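The latch stands well out to the side (about 1.16 rad), and the slide, prism and cores haven't moved. The ram is roughly 28 mm from the prism, and the prism about 24 mm from the pin. Next I'm going behind the grip with the fingers shut.

step_arm --commands "0.035 -0.022 0 0 0 0.08 0;0.035 -0.022 0 0 0 0.08 0;0.035 -0.022 0 0 0 0.08 0;0.035 -0.022 0 0 0 0.08 0;0.035 -0.022 0 0 0 0.08 0;0.01 -0.005 0 0 0 0.03 0;0 0 0 0 0 0 0"

```text
clock: 4.5
eef_pos: [0.6152, -0.181, 0.2181]
ee_rot: [[-0.209, 0.978, 0.009], [0.978, 0.209, -0.006], [-0.008, 0.008, -1.0]]
ft_force: [-1.7, 0.5, 0.0]
gripper_width: 0.002
```

step_arm --commands "-0.008 0.007 -0.02 0 0 0 0;0 0 -0.03 0 0 0 0;0 0 -0.03 0 0 0 0;0 0 -0.024 0 0 0 0;0 0 0 0 0 0 0"

```text
clock: 4.92
eef_pos: [0.6037, -0.1725, 0.1082]
ee_rot: [[-0.185, 0.983, 0.006], [0.983, 0.185, -0.004], [-0.005, 0.006, -1.0]]
ft_force: [-1.2, -0.6, -0.2]
gripper_width: 0.006
```

```bash
python3 - <<'E'
from h import *
c=cam('wrist','w2.png'); s=env.read_state(); p=s['eef_pos']
O=np.array([.57,-.0045]);fx=np.array([.977,.2145]);fy=np.array([-.2145,.977])
print(p,(p[:2]-O)@fx,(p[:2]-O)@fy,s['ft_force'])
E
```

```text
[ 0.60454587 -0.1724418   0.11036799] -0.0022721967767621773 -0.17148922853932708 [-0.07899592  0.76619443  0.06824557]
```

View pics/w2.png

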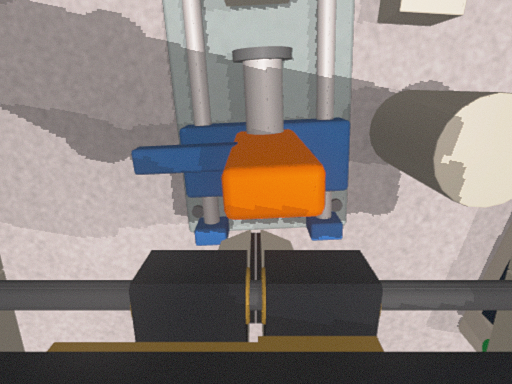

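The shut fingers are about 20 mm behind the grip and the grip sits about 4 mm to +x. I'm centring and closing up gently, watching the force.

step_arm --commands "0.0025 0.0075 0 0 0 0 0;-0.001 0.006 0 0 0 0 0;-0.001 0.004 0 0 0 0 0;-0.001 0.004 0 0 0 0 0"

```text
clock: 5.3
eef_pos: [0.6056, -0.1493, 0.1154]
ee_rot: [[-0.179, 0.984, 0.013], [0.984, 0.18, -0.006], [-0.008, 0.012, -1.0]]
ft_force: [-0.4, -2.1, -1.0]
gripper_width: 0.007
```

step_arm --commands "-0.001 0.005 -0.002 0 0 0 0;-0.001 0.005 -0.002 0 0 0 0;-0.001 0.005 -0.001 0 0 0 0;-0.001 0.005 0 0 0 0 0"

```text
clock: 5.63
eef_pos: [0.6027, -0.1296, 0.1138]
ee_rot: [[-0.177, 0.984, 0.018], [0.984, 0.178, -0.01], [-0.013, 0.016, -1.0]]
ft_force: [-0.4, -3.3, -1.6]
gripper_width: 0.002
```

step_arm --commands "-0.001 0.004 -0.001 0 0 0 0;-0.001 0.004 -0.001 0 0 0 0;-0.001 0.004 -0.001 0 0 0 0"

```text
clock: 5.88
eef_pos: [0.6009, -0.1199, 0.1124]
ee_rot: [[-0.175, 0.984, 0.022], [0.984, 0.176, -0.015], [-0.019, 0.019, -1.0]]
ft_force: [0.7, -10.4, 7.7]
gripper_width: 0.005
```

step_arm --commands "-0.001 0.004 -0.001 0 0 0 0;-0.001 0.004 -0.001 0 0 0 0"

```text
clock: 6.05
eef_pos: [0.6003, -0.1168, 0.1123]
ee_rot: [[-0.172, 0.985, 0.026], [0.985, 0.172, -0.022], [-0.026, 0.022, -0.999]]
ft_force: [0.0, -10.5, 7.4]
gripper_width: 0.004
```

step_arm --commands "-0.001 0.004 -0.001 0 0 0 0;-0.001 0.004 -0.001 0 0 0 0"

```text
clock: 6.22
eef_pos: [0.5998, -0.1144, 0.1124]
ee_rot: [[-0.167, 0.986, 0.03], [0.985, 0.168, -0.029], [-0.034, 0.025, -0.999]]
ft_force: [-1.2, -10.8, 9.4]
gripper_width: 0.001
```

step_arm --commands "-0.001 0.005 0 0.015 0.015 0 0;-0.001 0.005 0 0.015 0.015 0 0"

```text
clock: 6.38
eef_pos: [0.5973, -0.1072, 0.1126]
ee_rot: [[-0.165, 0.986, 0.001], [0.986, 0.165, -0.003], [-0.003, 0.0, -1.0]]
ft_force: [1.6, -5.3, -4.0]
gripper_width: 0.006
```

```bash
python3 - <<'E'
from h import *
b=cam('scene'); cr=b['image'][140:250,170:360,::-1]; cv2.imwrite('pics/crop4.png',cv2.resize(cr,None,fx=4.2,fy=4.2,interpolation=cv2.INTER_CUBIC))
print(env.read_state()['ft_force'])
E
```

```text
[-1.30345385 -4.92239229  2.12884206]
```

View pics/crop4.png

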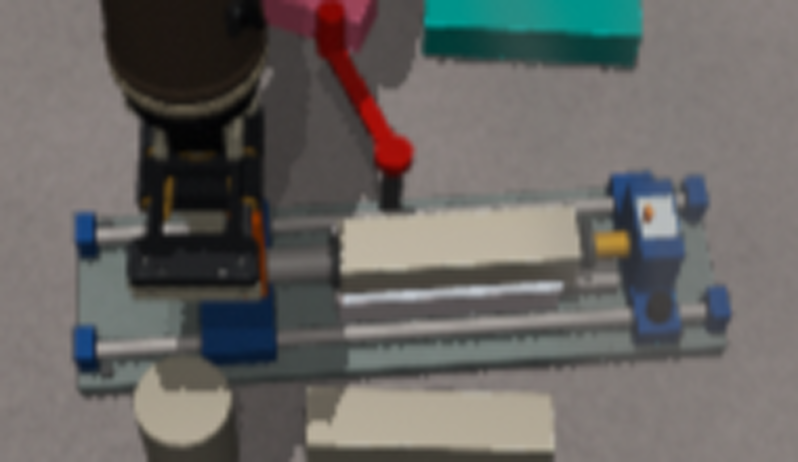

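The prism is being pushed (moved about 18 mm) and its far end is near the pin. The latch is still out. From here I'll use small steps, reading the force after each one.

step_arm --commands "-0.0007 0.003 0 0.003 0.003 0 0;-0.0007 0.003 0 0.003 0.003 0 0"

```text
clock: 6.6
eef_pos: [0.5965, -0.1042, 0.1124]
ee_rot: [[-0.162, 0.987, -0.006], [0.987, 0.162, 0.001], [0.002, -0.005, -1.0]]
ft_force: [1.5, -8.8, 0.3]
gripper_width: 0.001
```

step_arm --commands "-0.0007 0.003 0 0.003 0.003 0 0;-0.0007 0.003 0 0.003 0.003 0 0"

```text
clock: 6.77
eef_pos: [0.5959, -0.102, 0.1123]
ee_rot: [[-0.159, 0.987, -0.01], [0.987, 0.159, 0.002], [0.004, -0.009, -1.0]]
ft_force: [2.5, -11.5, -1.3]
gripper_width: 0.006
```

step_arm --commands "-0.0007 0.003 0 0.003 0.003 0 0;-0.0007 0.003 0 0.003 0.003 0 0"

```text
clock: 6.93
eef_pos: [0.5956, -0.1017, 0.1123]
ee_rot: [[-0.155, 0.988, -0.013], [0.988, 0.155, 0.001], [0.003, -0.013, -1.0]]
ft_force: [3.0, -11.6, -0.8]
gripper_width: 0.006
```

step_arm --commands "-0.0009 0.004 0 0 -0.005 0.01 0;-0.0009 0.004 0 0 -0.005 0.01 0"

```text
clock: 7.1
eef_pos: [0.5958, -0.1006, 0.1126]
ee_rot: [[-0.17, 0.985, 0.001], [0.985, 0.17, -0.006], [-0.006, 0.0, -1.0]]
ft_force: [3.8, -11.4, 0.9]
gripper_width: 0.006
```

step_arm --commands "-0.001 0.0045 0 0 -0.003 0.01 0;-0.001 0.0045 0 0 -0.003 0.01 0"

```text
clock: 7.27
eef_pos: [0.5957, -0.0982, 0.1129]
ee_rot: [[-0.185, 0.983, 0.012], [0.983, 0.185, -0.014], [-0.016, 0.01, -1.0]]
ft_force: [3.1, -10.7, -2.2]
gripper_width: 0.004
```

step_arm --commands "-0.0012 0.0045 0 0.006 0.006 0 0;-0.0012 0.0045 0 0.006 0.006 0 0"

```text
clock: 7.43
eef_pos: [0.5946, -0.0944, 0.1127]
ee_rot: [[-0.182, 0.983, 0.004], [0.983, 0.182, -0.008], [-0.009, 0.003, -1.0]]
ft_force: [3.4, -10.9, -3.5]
gripper_width: 0.007
```

step_arm --commands "-0.0012 0.0045 0 0.004 0.004 0 0;-0.0012 0.0045 0 0.004 0.004 0 0"

```text
clock: 7.6
eef_pos: [0.5944, -0.0943, 0.1127]
ee_rot: [[-0.176, 0.984, 0.001], [0.984, 0.176, -0.01], [-0.01, -0.001, -1.0]]
ft_force: [5.0, -15.7, -3.2]
gripper_width: 0.004
```

step_arm --commands "-0.0012 0.0045 0 0.004 0.004 0 0;-0.0012 0.0045 0 0.004 0.004 0 0"

```text
clock: 7.77
eef_pos: [0.5943, -0.0945, 0.1126]
ee_rot: [[-0.169, 0.986, -0.002], [0.986, 0.169, -0.012], [-0.011, -0.004, -1.0]]
ft_force: [6.0, -15.1, -2.6]
gripper_width: 0.002
```

step_arm --commands "-0.0014 0.006 0 0.003 0.003 0.005 0;-0.0014 0.006 0 0.003 0.003 0.005 0"

```text
clock: 7.93
eef_pos: [0.5942, -0.0946, 0.1127]
ee_rot: [[-0.17, 0.985, -0.003], [0.985, 0.17, -0.019], [-0.018, -0.006, -1.0]]
ft_force: [6.9, -18.9, -3.8]
gripper_width: 0.012
```

```bash
python3 - <<'E'
from h import *
b=cam('scene'); cr=b['image'][140:250,170:360,::-1]; cv2.imwrite('pics/crop5.png',cv2.resize(cr,None,fx=4.2,fy=4.2,interpolation=cv2.INTER_CUBIC))
print(env.read_state()['ft_force'],env.read_state()['eef_pos'])
E
```

```text
[  6.03062805 -19.34065675  -4.55613709] [ 0.59422606 -0.09458409  0.11271312]
```

View pics/crop5.png

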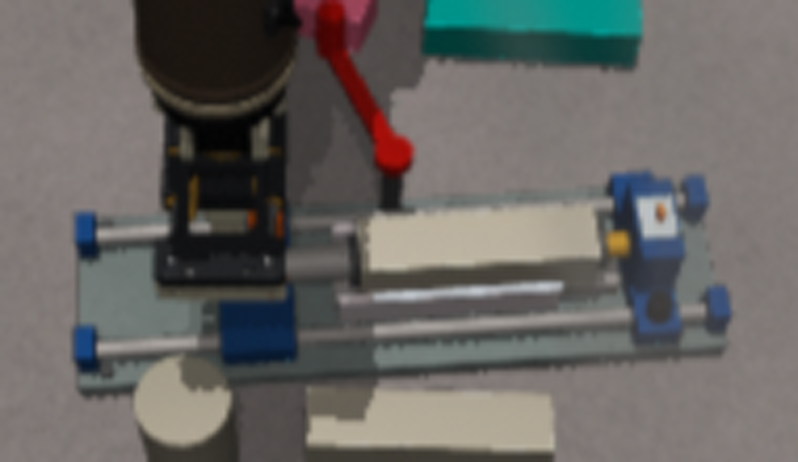

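The tab has moved from (648,213) to (661,213), about 8 mm. The tool didn't move while the push rose from 16 to 19 N, so this is the hard stop. I'm letting go by backing straight off, then going up.

step_arm --commands "0.001 -0.004 0 0 0 0 0;0.002 -0.01 0 0 0 0 0;0.004 -0.02 0 0 0 0 0;0 0 0.03 0 0 0 0;0 0 0.04 0 0 0 0;0 -0.02 0.04 0 0 0 0;0 -0.04 0 0 0 0 0;0 0 0 0 0 0 0"

```text
clock: 8.65
eef_pos: [0.5998, -0.1867, 0.2233]
ee_rot: [[-0.178, 0.984, -0.007], [0.984, 0.178, -0.012], [-0.011, -0.01, -1.0]]
ft_force: [-0.9, -2.9, -1.8]
gripper_width: 0.001
```

step_arm --commands "0 -0.04 0 0 0 0 0;0 -0.04 0 0 0 0 0;0 -0.04 0 0 0 0 0;0 -0.04 0 0 0 0 0;0 0 0 0 0 0 0;0 0 0 0 0 0 0"

```text
clock: 9.15
eef_pos: [0.6009, -0.3412, 0.2239]
ee_rot: [[-0.185, 0.983, -0.002], [0.983, 0.185, -0.005], [-0.004, -0.003, -1.0]]
ft_force: [0.3, 0.8, 0.0]
gripper_width: 0.007
```

```bash
python3 - <<'E'
from h import *
b=cam('scene'); c=cam('top')
A=cv2.resize(b['image'][140:250,170:360,::-1],(798,300),interpolation=cv2.INTER_CUBIC)
A=cv2.resize(b['image'][160:235,180:350,::-1],(680,300),interpolation=cv2.INTER_CUBIC)
B=cv2.resize(c['image'][150:225,162:332,::-1],(680,300),interpolation=cv2.INTER_CUBIC)
cv2.imwrite('pics/fin.png',np.vstack([A,B]))
s=env.read_state();print(s['ft_force'],s['eef_pos'],s['clock'])
E
```

```text
[ 0.08626698  0.43476487 -0.72342802] [ 0.60033004 -0.34100383  0.22379706] 9.25
```

View pics/fin.png

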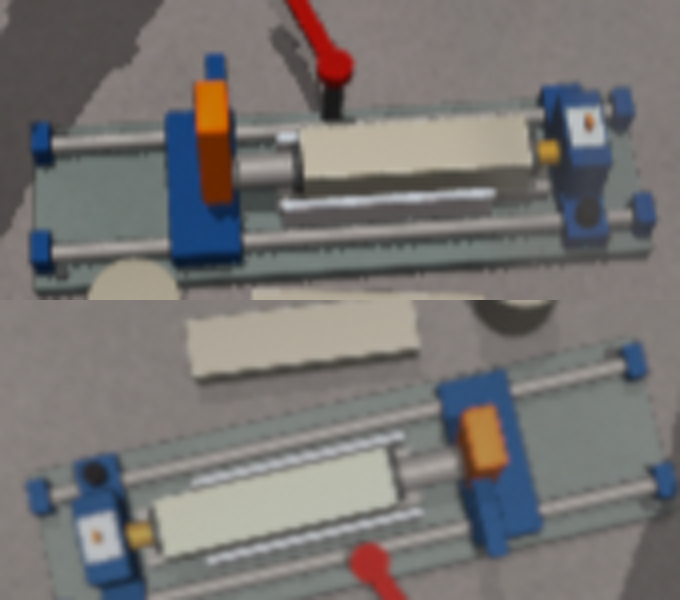

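```bash
python3 - <<'E'
from bench import env
print(env.sign_off())
E
```

```text
the job is handed in; nothing more can be done
None
```

I swung the red latch out to about 1.16 rad (its stop is at 1.2). Then I pushed the orange grip with shut fingers until the prism was against the pin and the pin reached its final stop. I backed straight off and handed the job in at about 9.3 s; sign-off gives no verdict.

**Stop felt:** The push held at about 11 N while the pin moved. It then stalled: the tool moved only about 0.2 mm while the force rose from 16 to 19 N, so I stopped there. The tool advanced about 7.4 mm during the pin stage, and the tab moved about 8 mm in the picture, against a full travel of 8 mm.

**Final picture:** The pusher is on the prism, the prism is on the pin, and the tab is still in its pressed position. The latch hinge and lever still point outward, but the knob end was cropped out; I last saw it fully out during the push. The spare prism, and core A where it shows, look unmoved. Core B and the brush were outside that picture, but the arm never went near them.

**Less certain:**
- The pushing forces were higher than the stated friction suggests: 5–11 N while moving the prism, partly because the tool tilted slightly.
- The pin being home rests on the stall and the camera estimate, which is good to about 1 mm.

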